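Advance the specimen carousel by one notch

TASK

Bring the next specimen dish under the camera microscope: with a fingertip press the carousel's spring plunger in, turn the table clockwise (seen from above) and let the plunger spring back up in the very next notch, then come clear. Nothing needs gripping, only pressing and pushing: lift nothing, do not touch the camera microscope, and leave the jar in the middle of the table and the other things on the desk where they stand.

Things in the scene. Friction and masses are not known exactly. Their poses are not given: they have to be found in the camera images.
- carousel: the carousel's fixed foot, screwed to the desk: white foot and drum 200 mm across and a steel index plate on top (216 mm across, 52 to 58 mm above the desk) with six notches in its rim, 60 degrees apart. Origin on the turning axis at desk height; z up; the plunger starts 210 degrees counterclockwise (seen from above) of its x axis and must end at 150 degrees, the microscope's post stands at 60 degrees. Its yaw is within 35 degrees of straight
- pivot (a point): point on the turning axis at the upper face of the turntable, 72 mm above the desk. The turntable is a grey metal disc 170 mm across carrying six small clear dishes (35 mm across, 10 mm high)
- plunger_top (a point): centre of the top face of the plunger's round black push button, 26 mm across, 110 mm from the turning axis, 100 mm above the desk when up. The button sits on a short arm that sticks out from the turntable and goes round with it. It is pressed straight down
- tab_top (a point): middle of the top edge of the upright aluminium finger tab on the same arm, on the clockwise side of the button: a plate 6 mm thick, 30 mm wide (radially), its top 128 mm above the desk, 28 mm above the button's top. Its face towards the button is 22 mm from the button's axis. A fingertip pushes sideways against it to turn the table clockwise
- next_notch (a point): centre of the notch that the plunger's pin must reach, 110 mm from the turning axis, 58 mm above the desk (level with the index plate's top). 60 degrees clockwise of the plunger's starting place. The notch leaves the pin about 2 mm play each way. If nothing presses the button as the pin comes over a notch slowly (40 mm/s or less), it springs up by itself and locks the table
- turntable (a joint): angle of the turntable in rad, 0 at the start, growing clockwise seen from above; the next notch is at 1.047. It turns on a lightly braked bearing (about 0.06 N m, under 1 N at the plunger) and stays where it is left; while the pin is in a notch it is locked
- plunger (a joint): how far the plunger is pressed in, in m: 0 fully up (pin in a notch), 0.011 its stop. The spring needs about 3 N to start, 7 N at the stop. Beyond 0.007 the pin is clear below the index plate and the table can turn. Between notches the plate itself keeps the plunger down at about 0.007 (button top 93 mm above the desk) even with nothing pressing it
- scope: camera microscope fixed on the carousel's foot: steel post 155 mm from the turning axis, 247 mm tall, a level arm and a white tube 40 mm across hanging over one dish on the far left side, its lower end 115 mm above the desk. Origin at the carousel's origin, x towards the post. It does not turn
- jar: small round screw-lid jar, 32 mm across, 42 mm tall, loose, standing in the low collar at the middle of the turntable (it simply rides round with it); origin at the centre of its underside
- dropper: amber dropper bottle, 34 mm across, 75 mm tall, loose beside the carousel; origin under its centre
- petri: flat clear covered dish, 92 mm across, 17 mm high, loose beside the carousel; origin under its centre
- forceps: steel forceps lying on the desk, 120 mm long, 8 mm high; origin at mid length
- slide_box: grey slide box, 100 x 85 x 32 mm; origin under its centre
- beaker: glass beaker, 68 mm across, 85 mm tall; origin under its centre
- magnifier: hand magnifier lying flat, 150 mm long, 10 mm high; origin under its middle
Mind the look-alikes: they are no part of the job. What is shaped like the jar but green or purple is not meant.

How it is judged:
By the outcome, as a careful person would: the job done as asked, in the order asked, and still so for the second after the job is handed in, with the robot touching nothing.
It also fails if it takes over 45 s, if anything falls off the work surface, if the arm or the gripper's body presses on something with over 40 N, if the wrist force passes 120 N, or if a joint passes its speed limit or range.

ROBOT

A 7-joint arm with a two-finger parallel gripper is mounted at the origin on the work surface. World frame = base frame: x ahead of the robot, y to its left, z up, the work surface at z = 0. Lengths are in mm, angles in rad, forces in N, time in s.
With the tool pointing down it reaches from about 400 to 850 mm from the base axis. Payload 4.5 kg.
Tool frame: the origin (TCP) lies midway between the tips of the shut fingers; the grasp point (between the pads) lies 19 mm behind it; z points along the fingers, y is the line along which they close (so a half turn about z gives the same grasp; the last joint's range is limited). The gripper opens to 88 mm and grips with 3 to 60 N. Pads are 18 mm wide; open, the fingers measure 123 mm over their backs; the gripper's body (75 mm by 187 mm) begins 45 mm behind the grasp point.
Start: joints at [-1.092, 0.689, -0.195, 1.565, 0.157, 0.902, -0.215], TCP at [268.908, 564.218, 238.743] pointing down, gripper open.
Joint ranges: [-3.01, 3.01], [-0.46, 2.08], [-1.47, 1.51], [0.13, 2.56], [-1, 4.14], [0.04, 2.09], [-2.66, 2.66]. Speed limits (rad/s): [2.57, 2.57, 3.14, 3.14, 3.14, 3.14, 3.14].

INTERFACE

Orientations are given as a unit quaternion [w, x, y, z].
In Python, from station import arm gives the robot as it stands. The module is installed in compiled form; this text tells all that it offers.
- The arm moves only by the tool carry_out, never from a script. Its argument "steps" is a list of rows, each an object with "twist": the turn, a rotation vector about the tool's x, y, z in degrees, a list of three; "travel": the shift along the tool's x, y, z in m, a list of three; "gripper": the closure in counts, from 0 (fully open) to 255 (shut). In form: [{"twist": [wx, wy, wz], "travel": [dx, dy, dz], "gripper": gripper}, ...]. A call has 1 to 5 rows; each row is the pose to reach, as a shift and turn from the pose commanded when the call began, along the tool's axes at that moment; what a row does not reach only later rows make up. A row lasts 1/12 s, in which the tool goes at most 41.7 mm and 7.16 degrees, less where a joint would pass 70% of its speed; a pose out of reach is approached as far as the arm can. A call with a gripper value outside its range is refused whole. The fingers move at their own pace and stop on an object; "grip_force" is the grip in N (left out, the last holds). Time passes only in rows, so rows that repeat a pose let the fingers close. It gives the time, the measured TCP pose, the force, the opening and the grip force at its end, in the units of the state.
- arm.get_state(): the state, without advancing time (a new reading comes with each control period).
- arm.snapshot(name): name is "scene" or "side" or "wrist"; returns a dict with "frame" (420x560x3 uint8, red, green, blue), "mtx" (3x3 intrinsics, pixels), "k1" (the pictures are not rectified: a ray, as slopes to the right and down, at radius r is drawn at 1 + k1 r^2 times it, then the intrinsics apply), "R" (3x3) and "t" (3): a world point X has camera coordinates R X + t. Camera axes: x right, y down, z forward; pixel columns grow to the right and rows downward; lengths in mm; the calibration is good to about 2 mm. A picture is of the moment at which its call begins. There is no depth.
- arm.close_job(): hands the job in; it is judged then, once.
The state is a dict: "clock": time; "q": joint angles; "qvel": joint speeds; "joint_efforts": joint torques, N m; "tcp_pos": TCP position; "tool_rot": TCP orientation; "ft_force": force on the tool from outside, world axes, zero at the start; "wrist_torque": the same for the moment, N m; "grip_width": opening from 0.0 (shut) to 1.0 (fully open); "grip_force": force on a finger pad.
Only numpy, scipy, OpenCV 4.12 (cv2) and the standard library are available. Lean on these libraries where they do the work, as an engineer would, in place of code of your own. Each camera call takes 0.05 s, during which the arm holds its last target. There are 200 camera calls.

## Working session

There is one attempt and no reset: what is moved stays moved. The work goes in short steps, Python scripts to look and compute and a tool call to move; the robot and the scene stay as the last step left them, time stands still between calls to the robot, and variables do not carry over. Pictures are saved under pics/ and viewed, at most 10 in all, crops included, and the job is handed in when it is done.

Besides the shell and the picture viewer there is one more tool, called after ">>>" by a JSON object that holds its "api" and its "payload", one argument or row to a line. carry_out: Moves the arm, as the interface text tells. Its arguments: {"type":"object","properties":{"steps":{"type":"array"},"grip_force":{"type":"number"}},"required":["steps"]}

```bash
mkdir -p pics; cat > h.py <<'E'
import numpy as np, cv2, pickle
from station import arm
def snap(n,f):
    s=arm.snapshot(n); cv2.imwrite('pics/'+f+'.png',s['frame'][:,:,::-1]); pickle.dump(s,open('pics/'+f+'.pkl','wb')); return s
def load(f): return pickle.load(open('pics/'+f+'.pkl','rb'))
def ray(s,u,v):
    K=np.array(s['mtx'],float); p=cv2.undistortPoints(np.array([[[u,v]]],float),K,np.array([s['k1'],0,0,0,0.]))[0,0]
    R=np.array(s['R']);t=np.array(s['t']); return -R.T@t, R.T@np.array([p[0],p[1],1])
def onz(s,u,v,z):
    c,d=ray(s,u,v); return c+d*(z-c[2])/d[2]
def proj(s,X):
    R=np.array(s['R']);t=np.array(s['t']); return cv2.projectPoints(np.array(X,float).reshape(-1,1,3),cv2.Rodrigues(R)[0],t.reshape(3),np.array(s['mtx'],float),np.array([s['k1'],0,0,0,0.]))[0].reshape(-1,2)
E
python3 - <<'E'
from h import *
a=snap('scene','a');b=snap('side','b');
print(arm.get_state())
for s in(a,b):print(-np.array(s['R']).T@s['t'])
cv2.imwrite('pics/ab.png',cv2.resize(np.hstack([a['frame'],b['frame']])[:,:,::-1],(800,300)))
E
```

```text
{'clock': 0.1, 'q': array([-1.0921919 ,  0.68991073, -0.19450164,  1.56622793,  0.15731772,
        0.90255365, -0.21512665]), 'qvel': array([ 0.0002865 , -0.00156397,  0.00085786, -0.00047954, -0.00126968,
        0.00095131,  0.00088211]), 'joint_efforts': array([-3.03228226e-03, -5.28505862e+01, -1.27148129e+00, -1.53838348e+01,
       -5.25992329e-02,  2.02444724e-03,  5.35813808e-05]), 'tcp_pos': array([268.73191637, 563.63370911, 237.98639952]), 'tool_rot': array([-1.11422628e-04,  2.20551309e-01,  9.75375000e-01, -8.46654483e-04]), 'ft_force': array([ 0.103938  , -0.21602819,  0.36123123]), 'wrist_torque': array([-0.0246361 ,  0.02751147,  0.01521744]), 'grip_force': 0.0, 'grip_width': 0.9970070457289059}
[1187.46470546  270.1101282  1166.78312527]
[-142.91659021 1005.65166141 1130.90683443]
```

View pics/a.png

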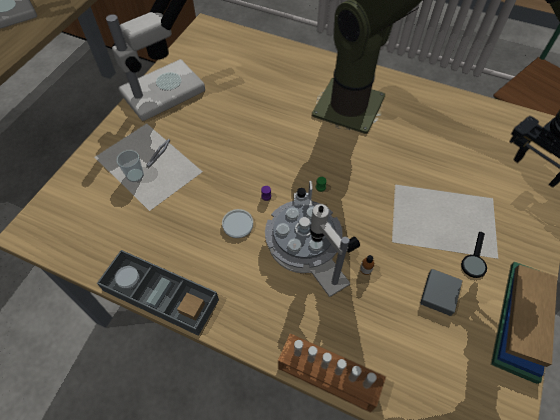

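View pics/b.png

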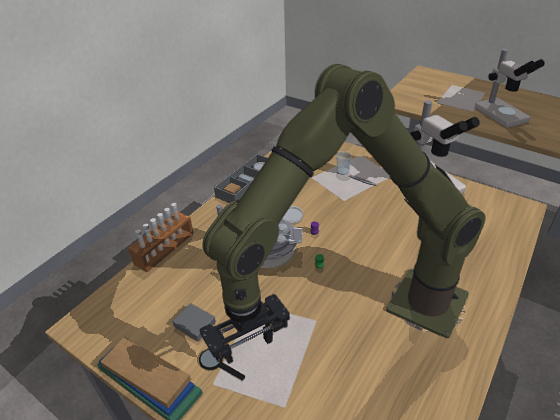

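The scene view has the carousel centred near (303,236), its button near (301,192) and the post near (342,262). The arm hides it in the side view. I'll enlarge the scene view.

```bash
python3 - <<'E'
from h import *
a=load('a')
c=a['frame'][170:300,250:380][:,:,::-1]
cv2.imwrite('pics/c.png',cv2.resize(c,(600,600),interpolation=cv2.INTER_CUBIC))
print(onz(a,303,226,72),onz(a,301,190,100))
E
```

```text
[567.29232959  60.74731223  72.        ] [475.5953164   14.36422225 100.        ]
```

View pics/c.png

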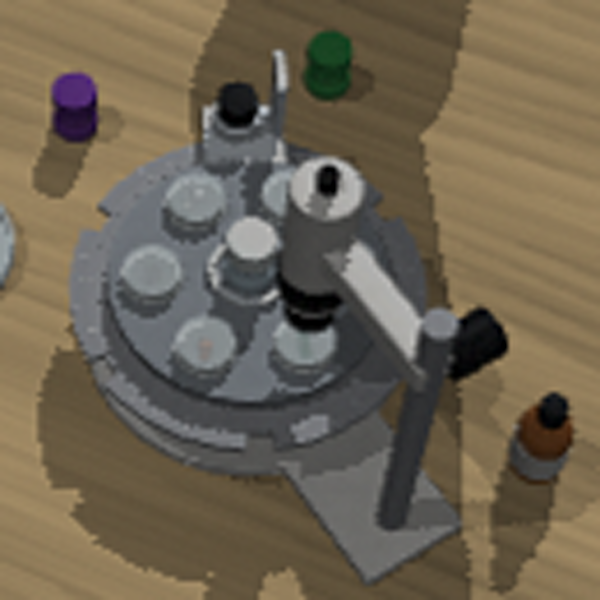

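The crop shows the button top centre at about (238,97), the tab's top edge near (280,62), the post top at (440,322) and the jar lid centre at (252,238). Next I'll fit the carousel pose to these points.

```bash
cat >> h.py <<'E'
def rel(p,r,ang,z): # p=cx,cy,yaw
    a=p[2]+np.radians(ang); return [p[0]+r*np.cos(a),p[1]+r*np.sin(a),z]
def tang(p,r,ang,off,z): # off clockwise
    X=rel(p,r,ang,z);a=p[2]+np.radians(ang); X[0]+=off*np.sin(a);X[1]-=off*np.cos(a);return X
E
python3 - <<'E'
from h import *
from scipy.optimize import least_squares
a=load('a')
px=np.array([[238,97],[280,62],[440,322],[252,238]])/4.615+[250-.4,170-.4]
def model(p): return [rel(p,110,210,100),tang(p,110,210,25,128),rel(p,155,60,247),rel(p,0,0,114)]
f=lambda p:(proj(a,model(p))-px).ravel()
for y in(-.6,0,.6):
    r=least_squares(f,[570,60,y]);print(r.x,np.degrees(r.x[2]),r.cost,r.fun.round(1))
p=r.x;np.save('p.npy',p);print(np.array(model(p)).round(1), np.round(rel(p,110,150,93),1))
E
```

```text
[ 5.74428346e+02  6.51491597e+01 -5.01301925e-02] -2.8722484537851085 0.9210280551238318 [-0.1 -0.3  0.1  1.2  0.  -0.3 -0.  -0.5]
[ 5.74428346e+02  6.51491596e+01 -5.01301966e-02] -2.8722486916501633 0.92102805512375 [-0.1 -0.3  0.1  1.2  0.  -0.3 -0.  -0.5]
[ 5.74428346e+02  6.51491597e+01 -5.01301970e-02] -2.872248714270112 0.9210280551237549 [-0.1 -0.3  0.1  1.2  0.  -0.3 -0.  -0.5]
[[476.5  15.  100. ]
 [465.1  37.2 128. ]
 [658.6 195.3 247. ]
 [574.4  65.1 114. ]] [482.  124.9  93. ]
```

```bash
cat >> h.py <<'E'
from scipy.spatial.transform import Rotation as Ro
def goto(X,yang):
    st=arm.get_state();q=st['tool_rot'];R=Ro.from_quat([q[1],q[2],q[3],q[0]])
    a=np.radians(yang);y=np.array([np.cos(a),np.sin(a),0]);z=np.array([0,0,-1.]);x=np.cross(y,z)
    G=Ro.from_matrix(np.c_[x,y,z])
    print('clock',round(st['clock'],2),'travel',(R.inv().apply(np.array(X)-st['tcp_pos'])/1000).round(4),'twist',np.degrees((R.inv()*G).as_rotvec()).round(2),'tcp',st['tcp_pos'].round(1),'F',st['ft_force'].round(1))
E
python3 - <<'E'
from h import *
p=np.load('p.npy');b=rel(p,110,210,170);goto(b,np.degrees(p[2])+120)
print(onz(load('a'),317,239,115))
E
```

```text
clock 0.1 travel [-0.4236 -0.4057  0.0687] twist [-9.000e-02 -4.000e-02 -5.261e+01] tcp [268.7 563.6 238. ] F [ 0.1 -0.2  0.4]
[612.90319301 117.85161913 115.        ]
```

>>> {"api": "carry_out", "payload": {
  "steps": [
    {"twist":[0,0,-7],"travel":[-0.028,-0.027,0],"gripper":255},
    {"twist":[0,0,-14],"travel":[-0.056,-0.054,0],"gripper":255},
    {"twist":[0,0,-21],"travel":[-0.084,-0.081,0],"gripper":255},
    {"twist":[0,0,-28],"travel":[-0.112,-0.108,0],"gripper":255},
    {"twist":[0,0,-35],"travel":[-0.14,-0.135,0],"gripper":255}
  ]
}}

```text
clock: 0.52
tcp_pos: [337.4, 380.2, 238.4]
tool_rot: [-0.0, -0.086, 0.996, -0.0]
ft_force: [1.2, -0.5, -0.4]
grip_width: 0.65
grip_force: 0.0
```

```bash
python3 - <<'E'
from h import *
p=np.load('p.npy');b=rel(p,110,210,200);goto(b,np.degrees(p[2])+120)
E
```

```text
clock 0.52 travel [-0.0743 -0.3836  0.0387] twist [ -0.03  -0.02 -17.23] tcp [337.4 380.2 238.4] F [ 1.2 -0.5 -0.4]
```

>>> {"api": "carry_out", "payload": {
  "steps": [
    {"twist":[0,0,-6],"travel":[-0.007,-0.038,0],"gripper":255},
    {"twist":[0,0,-12],"travel":[-0.015,-0.076,0],"gripper":255},
    {"twist":[0,0,-17],"travel":[-0.022,-0.114,0],"gripper":255},
    {"twist":[0,0,-17],"travel":[-0.03,-0.152,0],"gripper":255},
    {"twist":[0,0,-17],"travel":[-0.037,-0.19,0],"gripper":255}
  ]
}}

```text
clock: 0.93
tcp_pos: [405.4, 198.8, 238.6]
tool_rot: [-0.0, -0.229, 0.973, 0.0]
ft_force: [1.6, -0.2, 0.1]
grip_width: 0.265
grip_force: 0.0
```

```bash
python3 - <<'E'
from h import *
p=np.load('p.npy');b=rel(p,110,210,200);goto(b,np.degrees(p[2])+120)
E
```

```text
clock 0.93 travel [ 0.0185 -0.1962  0.0385] twist [ 0.01 -0.02 -0.6 ] tcp [405.4 198.8 238.6] F [ 1.6 -0.2  0.1]
```

>>> {"api": "carry_out", "payload": {
  "steps": [
    {"twist":[0,0,0],"travel":[0.004,-0.039,0],"gripper":255},
    {"twist":[0,0,0],"travel":[0.007,-0.078,0],"gripper":255},
    {"twist":[0,0,0],"travel":[0.011,-0.117,0],"gripper":255},
    {"twist":[0,0,0],"travel":[0.015,-0.156,0.02],"gripper":255},
    {"twist":[0,0,0],"travel":[0.018,-0.19,0.04],"gripper":255}
  ]
}}

```text
clock: 1.35
tcp_pos: [475.1, 20.8, 199.2]
tool_rot: [0.002, -0.229, 0.973, -0.0]
ft_force: [0.5, 0.4, 0.9]
grip_width: 0.003
grip_force: 0.0
```

>>> {"api": "carry_out", "payload": {
  "steps": [
    {"twist":[0,0,0],"travel":[0,0,0],"gripper":255},
    {"twist":[0,0,0],"travel":[0,0,0],"gripper":255}
  ]
}}

```text
clock: 1.52
tcp_pos: [473.2, 20.5, 197.5]
tool_rot: [-0.002, -0.227, 0.974, -0.0]
ft_force: [-0.3, -0.5, 0.4]
grip_width: 0.004
grip_force: 0.0
```

```bash
python3 - <<'E'
from h import *
p=np.load('p.npy');b=rel(p,110,210,170);goto(b,np.degrees(p[2])+120)
w=snap('wrist','w');s=snap('scene','s2');d=snap('side','d')
A=cv2.resize(s['frame'][150:270,260:360],(400,480),interpolation=2)
B=cv2.resize(d['frame'][180:300,220:320],(400,480),interpolation=2)
cv2.imwrite('pics/sd.png',np.hstack([A,B])[:,:,::-1])
E
```

```text
clock 1.52 travel [-0.0007 -0.0064  0.0275] twist [ 0.03 -0.19 -0.91] tcp [473.2  20.5 197.5] F [-0.3 -0.5  0.4]
```

View pics/w.png

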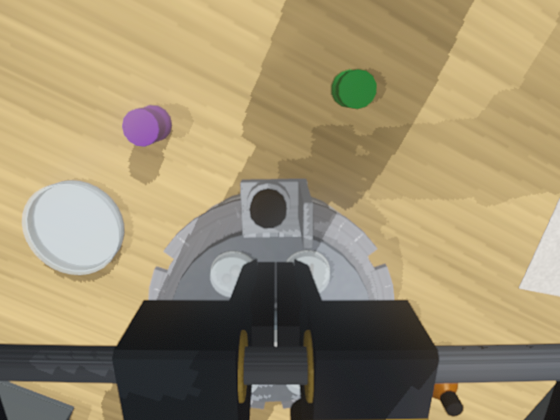

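View pics/sd.png

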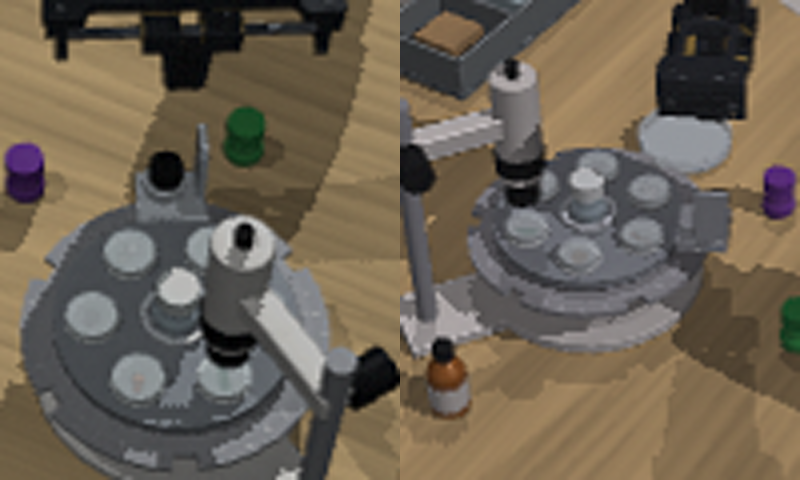

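The wrist view shows the button at (268,208) and the tab at about (308,221), and the fingers are shut. In the side view the tab's top edge is at about (298,228) and the jar lid at (267,224). I'll refit with all views.

```bash
python3 - <<'E'
from h import *
from scipy.optimize import least_squares
a,w,d=load('a'),load('w'),load('d')
px=np.array([[238,97],[280,62],[440,322],[252,238]])/4.615+[250-.4,170-.4]
def res(p):
    M=[rel(p,110,210,100),tang(p,110,210,25,128),rel(p,155,60,247),rel(p,0,0,114)]
    return np.r_[(proj(a,M)-px).ravel(),(proj(d,[M[1],M[3]])-[[298.4,228],[267,224]]).ravel(),.3*(proj(w,M[:2])-[[268,208],[308,221]]).ravel()]
r=least_squares(res,np.load('p.npy'),loss='soft_l1');p=r.x
print(p,np.degrees(p[2]),res(p).round(1));np.save('p.npy',p)
goto(rel(p,110,210,140),np.degrees(p[2])+120);print(rel(p,110,210,100), -np.array(w['R']).T@w['t'])
E
```

```text
[ 5.72899277e+02  6.53275605e+01 -5.75153518e-02] -3.295386913071555 [ 0.5 -0.7  0.7  0.9 -0.1 -0.5  0.2 -0.9 -0.1 -0.5  0.2 -0.2 -0.4  0.3
 -0.3  0.6]
clock 1.67 travel [ 0.0031 -0.0083  0.0592] twist [ 0.05  0.06 -0.05] tcp [473.7  24.6 199.2] F [-0.3 -1.4  0.7]
[np.float64(474.6324043277413), np.float64(15.894558706964546), 100] [399.52476584 -15.07387298 343.02458948]
```

>>> {"api": "carry_out", "payload": {
  "steps": [
    {"twist":[0,0,0],"travel":[0.003,-0.01,0.015],"gripper":255},
    {"twist":[0,0,0],"travel":[0.003,-0.01,0.03],"gripper":255},
    {"twist":[0,0,0],"travel":[0.003,-0.01,0.045],"gripper":255},
    {"twist":[0,0,0],"travel":[0.003,-0.01,0.06],"gripper":255},
    {"twist":[0,0,0],"travel":[0.003,-0.01,0.06],"gripper":255}
  ]
}}

```text
clock: 2.08
tcp_pos: [474.3, 14.4, 137.6]
tool_rot: [-0.001, -0.231, 0.973, 0.0]
ft_force: [0.2, -0.6, -0.2]
grip_width: 0.004
grip_force: 0.0
```

>>> {"api": "carry_out", "payload": {
  "steps": [
    {"twist":[0,0,0],"travel":[0,0,0],"gripper":255},
    {"twist":[0,0,0],"travel":[0,0,0],"gripper":255},
    {"twist":[0,0,0],"travel":[0,0,0],"gripper":255}
  ]
}}

```text
clock: 2.33
tcp_pos: [476.2, 13.4, 139.9]
tool_rot: [0.001, -0.23, 0.973, 0.0]
ft_force: [-0.5, 0.1, -0.5]
grip_width: 0.002
grip_force: 0.0
```

```bash
python3 - <<'E'
from h import *
p=np.load('p.npy')
for i in range(2):
    w=snap('wrist','w2');goto(rel(p,110,210,110),np.degrees(p[2])+120)
E
```

```text
clock 2.38 travel [0.0002 0.0031 0.0298] twist [-0.03  0.11 -0.16] tcp [476.1  13.2 139.8] F [-0.5 -0.1  0.1]
clock 2.43 travel [-0.      0.0032  0.0297] twist [-0.03  0.09 -0.18] tcp [476.   13.  139.7] F [-0.7  0.2  0.9]
```

>>> {"api": "carry_out", "payload": {
  "steps": [
    {"twist":[0,0,0],"travel":[0,0.001,0.012],"gripper":255},
    {"twist":[0,0,0],"travel":[0,0.001,0.024],"gripper":255},
    {"twist":[0,0,0],"travel":[0,0.001,0.036],"gripper":255},
    {"twist":[0,0,0],"travel":[0,0.001,0.036],"gripper":255},
    {"twist":[0,0,0],"travel":[0,0.001,0.036],"gripper":255}
  ]
}}

```text
clock: 2.85
tcp_pos: [475.0, 13.7, 103.0]
tool_rot: [-0.0, -0.229, 0.973, -0.0]
ft_force: [-0.2, -0.8, 0.3]
grip_width: 0.004
grip_force: 0.0
```

>>> {"api": "carry_out", "payload": {
  "steps": [
    {"twist":[0,0,0],"travel":[0,0,0.004],"gripper":255},
    {"twist":[0,0,0],"travel":[0,0,0.008],"gripper":255},
    {"twist":[0,0,0],"travel":[0,0,0.012],"gripper":255},
    {"twist":[0,0,0],"travel":[0,0,0.013],"gripper":255},
    {"twist":[0,0,0],"travel":[0,0,0.013],"gripper":255}
  ]
}}

```text
clock: 3.27
tcp_pos: [475.8, 13.8, 90.1]
tool_rot: [0.001, -0.229, 0.973, -0.0]
ft_force: [-0.2, 0.2, 6.1]
grip_width: 0.0
grip_force: 3.2
```

>>> {"api": "carry_out", "payload": {
  "steps": [
    {"twist":[0,0,0],"travel":[0,0,0],"gripper":255},
    {"twist":[0,0,0],"travel":[0,0,0],"gripper":255},
    {"twist":[0,0,0],"travel":[0,0,0],"gripper":255}
  ]
}}

```text
clock: 3.52
tcp_pos: [475.7, 13.7, 90.3]
tool_rot: [0.001, -0.229, 0.973, -0.0]
ft_force: [0.6, -0.2, 6.0]
grip_width: 0.002
grip_force: 3.1
```

>>> {"api": "carry_out", "payload": {
  "steps": [
    {"twist":[0,0,1.4],"travel":[0,0.0027,0],"gripper":255},
    {"twist":[0,0,2.8],"travel":[-0.0001,0.0054,0],"gripper":255},
    {"twist":[0,0,4.2],"travel":[-0.0003,0.0081,0],"gripper":255},
    {"twist":[0,0,5.6],"travel":[-0.0005,0.0107,0],"gripper":255},
    {"twist":[0,0,7],"travel":[-0.0008,0.0134,0],"gripper":255}
  ]
}}

```text
clock: 3.93
tcp_pos: [470.3, 25.8, 90.3]
tool_rot: [0.001, -0.169, 0.986, -0.0]
ft_force: [-0.4, -0.3, 6.8]
grip_width: 0.005
grip_force: 3.1
```

>>> {"api": "carry_out", "payload": {
  "steps": [
    {"twist":[0,0,1.4],"travel":[0,0.0027,0],"gripper":255},
    {"twist":[0,0,2.8],"travel":[-0.0001,0.0054,0],"gripper":255},
    {"twist":[0,0,4.2],"travel":[-0.0003,0.0081,0],"gripper":255},
    {"twist":[0,0,5.6],"travel":[-0.0005,0.0107,0],"gripper":255},
    {"twist":[0,0,7],"travel":[-0.0008,0.0134,0],"gripper":255}
  ]
}}

```text
clock: 4.35
tcp_pos: [466.1, 38.7, 90.3]
tool_rot: [0.0, -0.108, 0.994, -0.0]
ft_force: [-0.8, -0.6, 6.7]
grip_width: 0.004
grip_force: 3.2
```

```bash
python3 - <<'E'
from h import *
p=np.load('p.npy')
goto(rel(p,110,196,90),np.degrees(p[2])+106)
s=snap('scene','s3');d=snap('side','d3')
A=cv2.resize(s['frame'][150:270,260:360],(400,480),interpolation=2)
B=cv2.resize(d['frame'][180:300,220:320],(400,480),interpolation=2)
cv2.imwrite('pics/sd3.png',np.hstack([A,B])[:,:,::-1])
E
```

```text
clock 4.35 travel [0.     0.0025 0.0003] twist [-0.03  0.03 -0.27] tcp [466.1  38.7  90.3] F [-0.8 -0.6  6.7]
```

View pics/sd3.png

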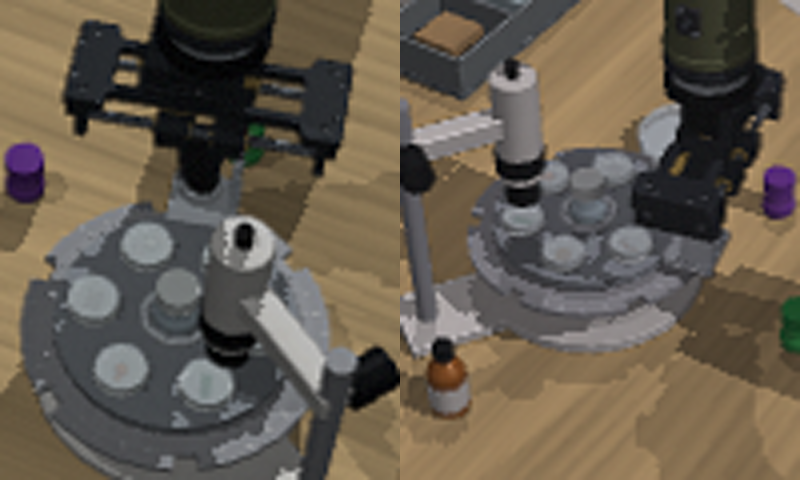

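The dishes have turned about 14° clockwise, so the table is moving. I'll turn a little further, then lift off the button and push on the tab alone.

>>> {"api": "carry_out", "payload": {
  "steps": [
    {"twist":[0,0,1.4],"travel":[0,0.0027,0],"gripper":255},
    {"twist":[0,0,2.8],"travel":[-0.0001,0.0054,0],"gripper":255},
    {"twist":[0,0,4.2],"travel":[-0.0003,0.0081,0],"gripper":255},
    {"twist":[0,0,5.6],"travel":[-0.0005,0.0107,0],"gripper":255},
    {"twist":[0,0,7],"travel":[-0.0008,0.0134,0],"gripper":255}
  ]
}}

```text
clock: 4.87
tcp_pos: [463.7, 51.8, 90.2]
tool_rot: [-0.0, -0.047, 0.999, -0.0]
ft_force: [-1.5, 0.2, 6.1]
grip_width: 0.002
grip_force: 3.2
```

>>> {"api": "carry_out", "payload": {
  "steps": [
    {"twist":[0,0,0],"travel":[0,0,-0.004],"gripper":255},
    {"twist":[0,0,0],"travel":[0,0,-0.009],"gripper":255},
    {"twist":[0,0,0],"travel":[0,0,-0.015],"gripper":255},
    {"twist":[0,0,0],"travel":[0,0,-0.015],"gripper":255},
    {"twist":[0,0,0],"travel":[0,0,-0.015],"gripper":255}
  ]
}}

```text
clock: 5.28
tcp_pos: [464.3, 52.0, 105.2]
tool_rot: [0.0, -0.048, 0.999, 0.0]
ft_force: [-0.3, -0.2, -0.0]
grip_width: 0.006
grip_force: 0.0
```

>>> {"api": "carry_out", "payload": {
  "steps": [
    {"twist":[0,0,1.4],"travel":[0,0.0027,0],"gripper":255},
    {"twist":[0,0,2.8],"travel":[-0.0001,0.0054,0],"gripper":255},
    {"twist":[0,0,4.2],"travel":[-0.0003,0.0081,0],"gripper":255},
    {"twist":[0,0,5.6],"travel":[-0.0005,0.0107,0],"gripper":255},
    {"twist":[0,0,7],"travel":[-0.0008,0.0134,0],"gripper":255}
  ]
}}

```text
clock: 5.7
tcp_pos: [463.0, 65.2, 104.6]
tool_rot: [-0.001, 0.014, 1.0, -0.001]
ft_force: [-0.7, -3.1, 0.5]
grip_width: 0.008
grip_force: 0.9
```

>>> {"api": "carry_out", "payload": {
  "steps": [
    {"twist":[0,0,1.4],"travel":[0,0.0027,0],"gripper":255},
    {"twist":[0,0,2.8],"travel":[-0.0001,0.0054,0],"gripper":255},
    {"twist":[0,0,4.2],"travel":[-0.0003,0.0081,0],"gripper":255},
    {"twist":[0,0,5.6],"travel":[-0.0005,0.0107,0],"gripper":255},
    {"twist":[0,0,7],"travel":[-0.0008,0.0134,0],"gripper":255}
  ]
}}

```text
clock: 6.12
tcp_pos: [464.3, 79.1, 104.8]
tool_rot: [-0.0, 0.075, 0.997, -0.0]
ft_force: [-0.5, -2.0, -0.4]
grip_width: 0.006
grip_force: 0.9
```

```bash
python3 - <<'E'
from h import *
p=np.load('p.npy')
goto(rel(p,110,175,105),np.degrees(p[2])+85)
E
```

```text
clock 6.12 travel [ 0.0005  0.002  -0.0002] twist [-0.02 -0.04 -0.32] tcp [464.3  79.1 104.8] F [-0.5 -2.  -0.4]
```

>>> {"api": "carry_out", "payload": {
  "steps": [
    {"twist":[0,0,1.4],"travel":[0,0.0027,0],"gripper":255},
    {"twist":[0,0,2.8],"travel":[-0.0001,0.0054,0],"gripper":255},
    {"twist":[0,0,4.2],"travel":[-0.0003,0.0081,0],"gripper":255},
    {"twist":[0,0,5.6],"travel":[-0.0005,0.0107,0],"gripper":255},
    {"twist":[0,0,7],"travel":[-0.0008,0.0134,0],"gripper":255}
  ]
}}

```text
clock: 6.53
tcp_pos: [467.4, 92.3, 104.8]
tool_rot: [-0.0, 0.136, 0.991, 0.0]
ft_force: [-0.8, -2.4, 0.9]
grip_width: 0.005
grip_force: 0.9
```

>>> {"api": "carry_out", "payload": {
  "steps": [
    {"twist":[0,0,1.4],"travel":[0,0.0027,0],"gripper":255},
    {"twist":[0,0,2.8],"travel":[-0.0001,0.0054,0],"gripper":255},
    {"twist":[0,0,4.2],"travel":[-0.0003,0.0081,0],"gripper":255},
    {"twist":[0,0,5.6],"travel":[-0.0005,0.0107,0],"gripper":255},
    {"twist":[0,0,7],"travel":[-0.0008,0.0134,0],"gripper":255}
  ]
}}

```text
clock: 6.95
tcp_pos: [471.8, 105.0, 104.8]
tool_rot: [-0.0, 0.196, 0.981, 0.0]
ft_force: [-1.6, -2.0, 0.9]
grip_width: 0.004
grip_force: 0.9
```

>>> {"api": "carry_out", "payload": {
  "steps": [
    {"twist":[0,0,1],"travel":[0,0.0019,0],"gripper":255},
    {"twist":[0,0,2],"travel":[-0.0001,0.0038,0],"gripper":255},
    {"twist":[0,0,3],"travel":[-0.0002,0.0058,0],"gripper":255},
    {"twist":[0,0,4],"travel":[-0.0003,0.0077,0],"gripper":255},
    {"twist":[0,0,5],"travel":[-0.0004,0.0096,0],"gripper":255}
  ]
}}

```text
clock: 7.37
tcp_pos: [475.8, 113.6, 104.8]
tool_rot: [-0.0, 0.238, 0.971, 0.0]
ft_force: [-2.6, -0.7, 0.6]
grip_width: 0.007
grip_force: 0.9
```

```bash
python3 - <<'E'
from h import *
p=np.load('p.npy')
goto(tang(p,110,150,4.5,105),np.degrees(p[2])+60)
E
```

```text
clock 7.37 travel [ 0.0006  0.0176 -0.0002] twist [ 0.   -0.01  5.71] tcp [475.8 113.6 104.8] F [-2.6 -0.7  0.6]
```

>>> {"api": "carry_out", "payload": {
  "steps": [
    {"twist":[0,0,1],"travel":[0,0.0019,0],"gripper":255},
    {"twist":[0,0,2],"travel":[-0.0001,0.0038,0],"gripper":255},
    {"twist":[0,0,3],"travel":[-0.0002,0.0058,0],"gripper":255},
    {"twist":[0,0,4],"travel":[-0.0003,0.0077,0],"gripper":255},
    {"twist":[0,0,5],"travel":[-0.0004,0.0096,0],"gripper":255}
  ]
}}

```text
clock: 7.78
tcp_pos: [480.6, 122.0, 104.8]
tool_rot: [-0.0, 0.281, 0.96, 0.0]
ft_force: [-1.3, -0.4, 0.7]
grip_width: 0.004
grip_force: 1.2
```

>>> {"api": "carry_out", "payload": {
  "steps": [
    {"twist":[0,0,1],"travel":[0,0.0019,0],"gripper":255},
    {"twist":[0,0,2],"travel":[-0.0001,0.0038,0],"gripper":255},
    {"twist":[0,0,2.8],"travel":[-0.0002,0.0054,0],"gripper":255}
  ]
}}

```text
clock: 8.03
tcp_pos: [483.9, 126.5, 104.8]
tool_rot: [0.0, 0.304, 0.953, 0.0]
ft_force: [-1.4, -0.6, 0.5]
grip_width: 0.006
grip_force: 0.7
```

Now small steps, watching the tangential force for the lock.

>>> {"api": "carry_out", "payload": {
  "steps": [
    {"twist":[0,0,0.6],"travel":[0,0.0012,0],"gripper":255},
    {"twist":[0,0,1.2],"travel":[0,0.0024,0],"gripper":255}
  ]
}}

```text
clock: 8.2
tcp_pos: [485.6, 128.5, 104.9]
tool_rot: [0.0, 0.314, 0.95, 0.0]
ft_force: [-0.3, -0.5, -0.3]
grip_width: 0.004
grip_force: 0.3
```

>>> {"api": "carry_out", "payload": {
  "steps": [
    {"twist":[0,0,0.6],"travel":[0,0.0012,0],"gripper":255},
    {"twist":[0,0,1.2],"travel":[0,0.0024,0],"gripper":255}
  ]
}}

```text
clock: 8.37
tcp_pos: [487.3, 130.6, 105.0]
tool_rot: [0.001, 0.323, 0.946, 0.001]
ft_force: [-0.6, -0.8, -0.3]
grip_width: 0.007
grip_force: 0.3
```

```bash
python3 - <<'E'
from h import *
p=np.load('p.npy')
goto(tang(p,110,150,4.5,105),np.degrees(p[2])+60)
E
```

```text
clock 8.37 travel [ 0.0024 -0.0033 -0.    ] twist [ 0.09  0.05 -4.44] tcp [487.3 130.6 105. ] F [-0.6 -0.8 -0.3]
```

```bash
python3 - <<'E'
from h import *
p=np.load('p.npy');
s=snap('scene','s4');d=snap('side','d4');goto(tang(p,110,150,4.5,105),np.degrees(p[2])+60)
A=cv2.resize(s['frame'][170:260,265:340],(400,480),interpolation=2)
B=cv2.resize(d['frame'][180:270,230:305],(400,480),interpolation=2)
cv2.imwrite('pics/sd4.png',np.hstack([A,B])[:,:,::-1])
E
```

```text
clock 8.47 travel [ 0.0024 -0.0034 -0.    ] twist [ 0.1   0.05 -4.4 ] tcp [487.4 130.7 105. ] F [-0.2 -0.9  0.2]
```

View pics/sd4.png

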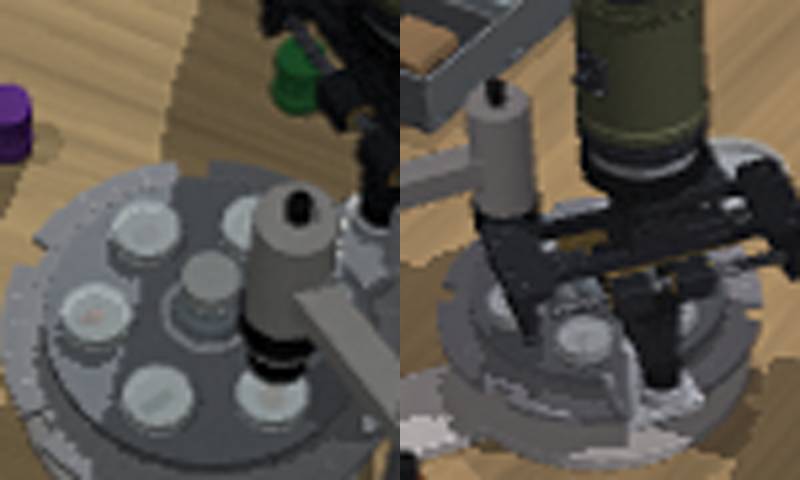

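The dish positions match their starting ones, shifted by one place to within about 1 px, so the table is at or near the notch. I'll nudge gently and see whether the force rises, which would mean it has locked.

>>> {"api": "carry_out", "payload": {
  "steps": [
    {"twist":[0,0,0],"travel":[0.0003,0.0007,0],"gripper":255},
    {"twist":[0,0,0],"travel":[0.0005,0.0012,0],"gripper":255},
    {"twist":[0,0,0],"travel":[0.0005,0.0012,0],"gripper":255}
  ]
}}

```text
clock: 8.72
tcp_pos: [487.0, 131.4, 104.9]
tool_rot: [0.0, 0.323, 0.946, 0.0]
ft_force: [-0.2, 0.5, -0.2]
grip_width: -0.0
grip_force: 0.1
```

```bash
python3 - <<'E'
from h import *
p=np.load('p.npy');s=snap('scene','s5');goto(tang(p,110,150,4.5,105),np.degrees(p[2])+60)
# dish positions: bright-blob template from initial image vs now
a=load('a')
for n in('s4','s5'):
  s=load(n)
  for ang in(0,60,120,180,240,300):
    pass
  for (u,v) in [(292,213),(282,230),(294,245)]:
    g=lambda im:cv2.cvtColor(im,cv2.COLOR_RGB2GRAY).astype(np.float32)
    T=g(a['frame'])[v-8:v+9,u-8:u+9];I=g(s['frame'])[v-14:v+15,u-14:u+15]
    M=cv2.resize(I,None,fx=8,fy=8,interpolation=2);Tt=cv2.resize(T,None,fx=8,fy=8,interpolation=2)
    r=cv2.matchTemplate(M,Tt,cv2.TM_CCOEFF_NORMED);_,mx,_,loc=cv2.minMaxLoc(r)
    du=np.array(loc)/8-6; P0=onz(a,u,v,82);P1=onz(a,u+du[0],v+du[1],82)
    th=lambda P:np.degrees(np.arctan2(P[1]-p[1],P[0]-p[0]))
    print(n,round(mx,2),du,'cw past deg',round(th(P0)-th(P1),2))
E
```

```text
clock 8.77 travel [ 0.0016 -0.0037 -0.0001] twist [ 0.02  0.01 -4.39] tcp [487.  131.4 104.9] F [ 0.2 -0.2 -0.4]
s4 0.81 [0.125 0.125] cw past deg 0.03
s4 0.91 [-0.125  0.   ] cw past deg 0.06
s4 0.87 [0.25 0.25] cw past deg -0.81
s5 0.8 [0.125 0.125] cw past deg 0.03
s5 0.9 [ 0.    -0.125] cw past deg 0.36
s5 0.87 [0.25 0.25] cw past deg -0.81
```

>>> {"api": "carry_out", "payload": {
  "steps": [
    {"twist":[0,0,0],"travel":[0,0.0007,0],"gripper":255},
    {"twist":[0,0,0],"travel":[0,0.0014,0],"gripper":255},
    {"twist":[0,0,0],"travel":[0,0.0014,0],"gripper":255},
    {"twist":[0,0,0],"travel":[0,0.0014,0],"gripper":255}
  ]
}}

```text
clock: 9.1
tcp_pos: [487.7, 132.6, 104.8]
tool_rot: [0.0, 0.323, 0.946, 0.0]
ft_force: [-0.1, -0.1, -0.3]
grip_width: 0.008
grip_force: 0.1
```

>>> {"api": "carry_out", "payload": {
  "steps": [
    {"twist":[0,0,0],"travel":[0,0.0007,0],"gripper":255},
    {"twist":[0,0,0],"travel":[0,0.0014,0],"gripper":255},
    {"twist":[0,0,0],"travel":[0,0.0014,0],"gripper":255},
    {"twist":[0,0,0],"travel":[0,0.0014,0],"gripper":255}
  ]
}}

```text
clock: 9.43
tcp_pos: [488.5, 133.5, 104.8]
tool_rot: [-0.0, 0.323, 0.946, -0.0]
ft_force: [-0.1, -1.3, 1.3]
grip_width: 0.006
grip_force: 0.5
```

```bash
cat > rot.py <<'E'
from h import *
def rot(n):
  p=np.load('p.npy');a=load('a');s=load(n);o=[]
  g=lambda im:cv2.cvtColor(im,cv2.COLOR_RGB2GRAY).astype(np.float32)
  for (u,v) in [(292,213),(282,230),(294,245)]:
    T=g(a['frame'])[v-8:v+9,u-8:u+9];I=g(s['frame'])[v-14:v+15,u-14:u+15]
    r=cv2.matchTemplate(cv2.resize(I,None,fx=8,fy=8,interpolation=2),cv2.resize(T,None,fx=8,fy=8,interpolation=2),cv2.TM_CCOEFF_NORMED)
    du=np.array(cv2.minMaxLoc(r)[3])/8-6; P0=onz(a,u,v,82);P1=onz(a,u+du[0],v+du[1],82)
    th=lambda P:np.degrees(np.arctan2(P[1]-p[1],P[0]-p[0]));o.append(round(th(P0)-th(P1),2))
  print(n,'deg past',o)
E
python3 - <<'E'
from rot import *
p=np.load('p.npy');s=snap('scene','s6');d=snap('side','d6');goto(tang(p,110,150,4.5,105),np.degrees(p[2])+60);rot('s6')
for n in('d4','d6'):
  pass
B=cv2.resize(d['frame'][215:275,265:325],(600,600),interpolation=2)
cv2.imwrite('pics/d6.png',B[:,:,::-1])
P=[rel(p,110,150,100),tang(p,110,150,25,128),tang(p,95,150,22,128),tang(p,125,150,22,128),tang(p,95,150,28,128),tang(p,125,150,28,128)]
st=arm.get_state();P.append(st['tcp_pos']);print(((proj(d,P)-[265,215])*10).round())
E
```

```text
clock 9.53 travel [ 0.0015 -0.0062 -0.0002] twist [-0.01 -0.   -4.39] tcp [488.5 133.5 104.8] F [ 1.1 -0.9 -0.6]
s6 deg past [np.float64(0.91), np.float64(1.51), np.float64(0.53)]
[[147. 319.]
 [ 74. 278.]
 [ 65. 247.]
 [100. 305.]
 [ 48. 252.]
 [ 83. 310.]
 [115. 314.]]
```

View pics/d6.png

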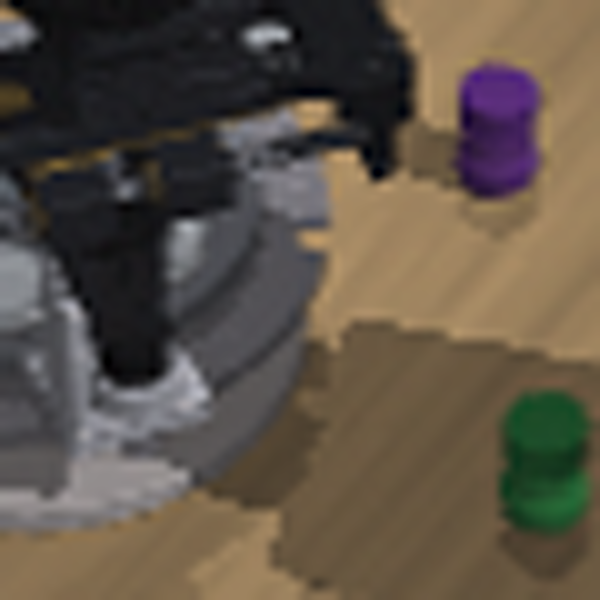

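>>> {"api": "carry_out", "payload": {
  "steps": [
    {"twist":[0,0,0],"travel":[0,0.0006,0],"gripper":255},
    {"twist":[0,0,0],"travel":[0,0.001,0],"gripper":255},
    {"twist":[0,0,0],"travel":[0,0.001,0],"gripper":255}
  ]
}}

```text
clock: 9.78
tcp_pos: [488.7, 133.7, 104.8]
tool_rot: [-0.0, 0.323, 0.946, -0.001]
ft_force: [-1.2, -3.4, 0.6]
grip_width: 0.007
grip_force: 1.6
```

```bash
python3 - <<'E'
from rot import *
p=np.load('p.npy');s=snap('scene','s7');goto(tang(p,110,150,4.5,105),np.degrees(p[2])+60);rot('s7');rot('s5')
E
```

```text
clock 9.83 travel [ 0.0016 -0.0066 -0.0002] twist [-0.07 -0.01 -4.42] tcp [488.7 133.7 104.8] F [-0.1 -3.9  1.5]
s7 deg past [np.float64(0.91), np.float64(1.51), np.float64(0.53)]
s5 deg past [np.float64(0.03), np.float64(0.36), np.float64(-0.81)]
```

The force rises to about 4 N with the table not moving, so it is locked in the notch. I'll back off the tab and lift clear.

>>> {"api": "carry_out", "payload": {
  "steps": [
    {"twist":[0,0,0],"travel":[0,-0.003,0],"gripper":255},
    {"twist":[0,0,0],"travel":[0,-0.006,0],"gripper":255},
    {"twist":[0,0,0],"travel":[0,-0.006,-0.01],"gripper":255},
    {"twist":[0,0,0],"travel":[0,-0.006,-0.03],"gripper":255},
    {"twist":[0,0,0],"travel":[0,-0.006,-0.055],"gripper":255}
  ]
}}

```text
clock: 10.25
tcp_pos: [484.6, 129.9, 160.1]
tool_rot: [-0.001, 0.323, 0.947, -0.0]
ft_force: [0.2, 1.3, -0.4]
grip_width: 0.002
grip_force: 0.0
```

>>> {"api": "carry_out", "payload": {
  "steps": [
    {"twist":[0,0,0],"travel":[0.02,-0.02,-0.01],"gripper":255},
    {"twist":[0,0,0],"travel":[0.045,-0.045,-0.02],"gripper":255},
    {"twist":[0,0,0],"travel":[0.07,-0.07,-0.03],"gripper":255},
    {"twist":[0,0,0],"travel":[0.07,-0.095,-0.04],"gripper":255},
    {"twist":[0,0,0],"travel":[0.07,-0.12,-0.05],"gripper":255}
  ]
}}

```text
clock: 10.67
tcp_pos: [355.1, 78.0, 210.9]
tool_rot: [0.0, 0.321, 0.947, 0.001]
ft_force: [0.7, -1.0, 0.7]
grip_width: 0.003
grip_force: 0.0
```

```bash
python3 - <<'E'
from rot import *
p=np.load('p.npy');s=snap('scene','s8');d=snap('side','d8');goto(rel(p,110,150,105),np.degrees(p[2])+60);rot('s8')
B=cv2.resize(d['frame'][190:280,225:315],(600,600),interpolation=2)
for z in(100,93):
  o=[[*(np.array(tang(p,110+13*np.cos(t),149.2,13*np.sin(t),z)))] for t in np.linspace(0,6.28,40)]
  q=((proj(d,o)-[224.5,189.5])*600/90)
  print(z,q.min(0).round(),q.max(0).round())
cv2.imwrite('pics/d8.png',B[:,:,::-1])
E
```

```text
clock 10.77 travel [-0.0693  0.1182  0.1062] twist [-0.09 -0.   -4.52] tcp [353.8  75.  211.4] F [ 0.3  0.5 -0.1]
s8 deg past [np.float64(0.34), np.float64(0.78), np.float64(0.12)]
100 [339. 365.] [391. 402.]
93 [339. 375.] [392. 412.]
```

View pics/d8.png

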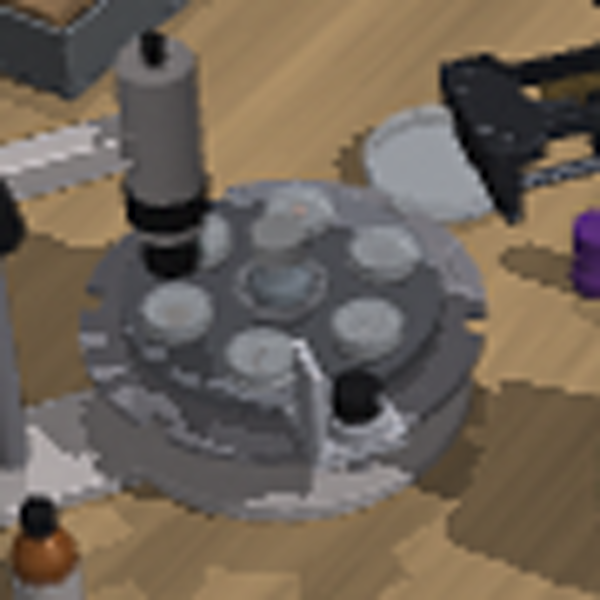

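The arm is clear. The button's upper edge is at y≈368, where I predicted 365 for up and 375 for pressed in. The table sits within about 0.5° of the notch, and the jar and bottle are in place.

```bash
python3 -c "
from station import arm
print(arm.close_job())"
```

```text
the job is handed in; nothing more can be done
None
```

I turned the carousel one notch clockwise, the plunger sprang back up and locked in the next notch, and I handed the job in with the arm clear at about 11 s; no verdict came back.

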